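Shut the pressure pin in its hinged case

TASK

Take the polished steel pressure pin off the parts turntable and lay it, either way round, in the two V-rests inside the open hinged case. Then swing the upper half over and seat it fully home, flush on the lower half and snapped shut: it has play lengthwise along its hinge, so work it along until the notch in its front edge drops over the locating peg, wherever that is clamped. Leave the other parts where they are.

Things in the scene. Friction and masses are not known exactly. Their poses are not given: they have to be found in the camera images.
- pin: polished steel pressure pin: round shank 22 mm across, 84 mm long, with a 28 mm head 12 mm long on its +x end; 96 mm over all, 0.3 kg. Origin on its axis at mid-length, x along the axis. It lies level along a radius of the turntable in two V-rests 48 mm apart, axis 26 mm above the turntable's floor; 42 mm between the rests is free for fingers
- case: lower half of a grey cast hinged case, fixed to the bench: 120 mm (its x) by 170 mm (its y), 34 mm high, open on top, walls and floor 6 mm; origin under its centre. The hinge is along its +x side, a flange along its -x side (the front)
- rests (a point): where the middle of the pin's axis belongs: over the case's centre, 32 mm above the bench; the pin lies along the case's y. The two V-rests stand at y = -24 and +24 mm, 6 mm thick, leaving 42 mm free between them; free width inside the case 108 mm along x. Axes as the case's
- hinge (a point): middle of the hinge axis, on the lower half at x = +60, z = 34 mm of the case; the axis runs along the case's y. The upper half has play along it: it can be pushed up to 22 mm either way of centre against about 2 N, and is found anywhere in that play
- flange (a point): middle of the top of the lower half's front flange (x = -68, z = 34 mm of the case), 16 mm wide, 170 mm long. On this line stands a steel locating peg, 11 mm in diameter, 12 mm high, clamped anywhere from y = -20 to +20 mm; its place is not reported: see it or feel for it
- upper (a joint): opening angle of the upper half (a shell 120 x 170 x 22 mm plus a front flange 16 mm wide, 6 mm thick, its edge 136 mm from the hinge): 0 is shut and flush; found at 1.65 to 1.95, leaning away to +x. It stays put above about 0.7, below that it sinks by itself. Off the peg it stops at about 0.094. From about 0.085 down it must be pressed past a spring catch (10 to 15 N)
- rib (a point): centre of the top of the grip rib on the upper half's outer face: rib 14 mm wide (along the hinge), 45 mm long, 28 mm tall; this point is 97.5 mm from the hinge axis, and 84 mm above the bench when shut. The upper flange's 18 mm wide notch for the peg is in line with the rib's middle. Axes turn with the upper half; shut, they are the case's
- turntable: black cast aluminium parts turntable, 320 mm across, on a stiff centre bearing, six radial compartments with walls 12 mm high; floor 30 mm above the bench; origin at the bench under its centre; the pin's compartment is along its +x, the pin's middle about 92 mm from the centre
- injector1: injector with olive rubber cap, 102 mm long and 24 mm thick, lying in a compartment: leave alone; origin under its middle
- injector2: the same, another compartment: leave alone
- injector3: the same, another compartment: leave alone
- connector: brass inlet connector, 74 mm long, 30 mm square body, in a compartment: leave alone
- retainer: steel spring retainer, a ring 62 mm across and 12 mm high, in a compartment: leave alone
- wrench: open wrench 180 mm long on the bench: leave alone
- jar: amber jar 64 mm across, 100 mm high, at the back of the bench: leave alone
Not all that is in view belongs to the job. Of the things like the case, leave any that is green; of the rest the larger one is meant.

How it is judged:
By the outcome, as a careful person would: the job done as asked, in the order asked, and still so for the second after the job is handed in, with the robot touching nothing.
It also fails if it takes over 72 s, if anything falls off the work surface, if the arm or the gripper's body presses on something with over 40 N, if the wrist force passes 120 N, or if a joint passes its speed limit or range.

ROBOT

A 6-joint arm with a two-finger parallel gripper is mounted at the origin on the work surface. World frame = base frame: x ahead of the robot, y to its left, z up, the work surface at z = 0. Lengths are in m, angles in rad, forces in N, time in s.
With the tool pointing down it reaches from about 0.35 to 0.775 m from the base axis. Payload 7.3 kg.
Tool frame: the origin (TCP) lies on the front face of the gripper's body, between the roots of the fingers; the fingertips stand ahead of it and the grasp point (between the pads) lies 47 mm ahead of it (finger_overhang is the z of the fingertips in the tool frame, in m); z points along the fingers, y is the line along which they close (so a half turn about z gives the same grasp; the last joint's range is limited). The gripper opens to 92 mm and grips with 3 to 60 N. Pads are 19 mm wide; open, the fingers measure 130 mm over their backs; the gripper's body (75 mm by 190 mm) begins 47 mm behind the grasp point.
Start: joints at [1.104, 0.342, 1.524, -0, 1.275, -0.146], TCP at [0.166, 0.498, 0.292] pointing down, gripper open.
Joint ranges: [-2.53, 2.53], [-0.77, 2.02], [0.04, 2.7], [-1, 4.14], [0.28, 2.66], [-3.11, 3.11]. Speed limits (rad/s): [2.57, 2.57, 3.14, 3.14, 3.14, 3.14].

INTERFACE

Orientations are given as [roll, pitch, yaw] about the fixed x, y, z axes, in that order (R = Rz(yaw) Ry(pitch) Rx(roll)).
In Python, from cell import * gives the robot as it stands. The module is installed in compiled form; this text tells all that it offers.
- The arm moves only by the tool arm_command, never from a script. Its argument "series" is a list of rows, each an object of numbers: "x", "y", "z": the shift along the tool's x, y, z in mm; "rx", "ry", "rz": the turn, a rotation vector about the tool's x, y, z in degrees. A call has 1 to 20 rows; each row is the pose to reach, as a shift and turn from the pose commanded when the call began, along the tool's axes at that moment; what a row does not reach only later rows make up. A row lasts 1/10 s, in which the tool goes at most 50 mm and 8.59 degrees, less where a joint would pass 70% of its speed; a pose out of reach is approached as far as the arm can. A call with a gripper value outside its range is refused whole. "hand" is the finger opening in mm, from 0 to 91.8, set as the call begins (left out, the last holds). The fingers move at their own pace and stop on an object; "squeeze" is the grip in N (left out, the last holds). Time passes only in rows, so rows that repeat a pose let the fingers close. It gives the time, the measured TCP pose, the force, the opening and the grip force at its end, in the units of the state.
- observe(): the state, without advancing time (a new reading comes with each control period).
- read_camera(name): name is "scene" or "side" or "wrist"; returns a dict with "pixels" (400x640x3 uint8, blue, green, red), "K" (3x3 intrinsics, pixels), "rvec" (rotation vector, rad) and "tvec" (3), from world to camera coordinates, as OpenCV has them. Camera axes: x right, y down, z forward; pixel columns grow to the right and rows downward; lengths in m; the calibration is good to about 2 mm. A picture is of the moment at which its call begins. There is no depth.
- hand_in(): hands the job in; it is judged then, once.
Trained networks look in a picture, given as the dict that the camera call returned (one of the last four; its "shot" number tells which), for a name from the list of things; names that differ only in an ending like _2 or _b are one class to them, and where a whole thing is asked for, a point or a joint stands for the part that bears it (a point fixed in the world has none). Each returns a list of dicts, best first, with "confidence" (0 to 1); they miss things now and then, are a little off and sometimes report something else, mostly with a low value. They report only what shows in the picture. A call takes as long as a camera call. They do not tell look-alikes from the thing itself.
- boxes_of(picture, query): "point" ([x, y, z] in m, in world coordinates, good to about 4 mm: the middle of the surface that is visible of it).
- trace(picture, query): "pixels" (400x640 bool, what is visible of it).
- mark_of(picture, query): "point" ([x, y, z] in m, in world coordinates, good to about 4 mm: a listed point, or the origin of a listed thing).
The state is a dict: "time": time; "qpos": joint angles; "qvel": joint speeds; "joint_efforts": joint torques, N m; "tool_pos": TCP position; "tool_rot": TCP orientation; "contact_force": force on the tool from outside, world axes, zero at the start; "torque": the same for the moment, N m; "opening": finger opening in m; "grip_force": force on a finger pad.
Only numpy, scipy, OpenCV 4.12 (cv2) and the standard library are available. Lean on these libraries where they do the work, as an engineer would, in place of code of your own. Each camera call takes 0.05 s, during which the arm holds its last target. There are 200 camera calls.

## Working session

There is one attempt and no reset: what is moved stays moved. The work goes in short steps, Python scripts to look and compute and a tool call to move; the robot and the scene stay as the last step left them, time stands still between calls to the robot, and variables do not carry over. Pictures are saved under pics/ and viewed, at most 13 in all, crops included, and the job is handed in when it is done.

Besides the shell and the picture viewer there is one more tool, called as name(argument=value, ...) on one line, values as JSON. arm_command: Moves the arm, as the interface text tells. Its arguments: {"type":"object","properties":{"series":{"type":"array"},"hand":{"type":"number"},"squeeze":{"type":"number"}},"required":["series"]}

```bash
mkdir -p pics; cat > h.py <<'E'
from cell import *
import numpy as np, cv2
from scipy.spatial.transform import Rotation as R
def tool():
    s=observe(); return np.array(s["tool_pos"]), R.from_euler('xyz',s["tool_rot"])
def look(cams,queries,fn=mark_of):
    out={}
    for c in cams:
        p=read_camera(c); out[c]=p
        for q in queries:
            try:
                for r in fn(p,q)[:3]: print(c,q,np.round(r["point"],4),round(r["confidence"],2))
            except Exception as e: print(c,q,'ERR',e)
    return out
def save(p,name): cv2.imwrite('pics/'+name,p["pixels"])
def proj(p,X):
    return cv2.projectPoints(np.array(X,float).reshape(-1,3),p["rvec"],p["tvec"],p["K"],None)[0].reshape(-1,2)
def ray(p,uv):
    Rm=cv2.Rodrigues(np.array(p["rvec"],float))[0]; t=np.array(p["tvec"],float).ravel()
    d=Rm.T@np.linalg.inv(p["K"])@np.array([uv[0],uv[1],1.]); return -Rm.T@t, d/np.linalg.norm(d)
def onz(p,uv,z):
    o,d=ray(p,uv); return o+d*(z-o[2])/d[2]
def delta(pos,rot,p0=None,r0=None):
    if p0 is None: p0,r0=tool()
    sh=r0.inv().apply(np.array(pos)-p0)*1000; rv=np.degrees((r0.inv()*rot).as_rotvec())
    return np.round(sh,1),np.round(rv,2)
E
python3 - <<'E'
from h import *
s=observe(); print({k:np.round(v,4) for k,v in s.items()})
ps=look(["scene","side","wrist"],["pin","case","rests","hinge","flange","rib","turntable"])
im=[ps[c]["pixels"] for c in ps]
save(ps["scene"],"scene0.png");save(ps["side"],"side0.png");save(ps["wrist"],"wrist0.png")
for c in ps: print(c,ray(ps[c],(320,200)))
E
```

```text
{'time': np.float64(0.0), 'qpos': array([ 1.104 ,  0.3427,  1.5251, -0.    ,  1.2754, -0.146 ]), 'qvel': array([-0.0011,  0.0008,  0.0003,  0.0014,  0.0006,  0.001 ]), 'joint_efforts': array([ 1.50000e-03, -4.31239e+01, -2.44228e+01,  7.19000e-02,
        5.57000e-02, -1.00000e-04]), 'tool_pos': array([0.1654, 0.4979, 0.2915]), 'tool_rot': array([-3.1400e+00, -2.0000e-04,  2.8209e+00]), 'contact_force': array([0.723 , 1.0727, 0.572 ]), 'torque': array([-0.0671,  0.0048, -0.0232]), 'grip_force': np.float64(0.0), 'opening': np.float64(0.0916)}
scene pin [0.5407 0.3704 0.0535] 0.67
scene pin [0.616  0.302  0.0274] 0.18
scene case [ 0.5048 -0.0876 -0.0051] 0.93
scene case [ 0.2567 -0.3307  0.001 ] 0.83
scene case [ 0.6871 -0.3397  0.0008] 0.78
scene rests [ 0.6835 -0.341   0.0242] 0.75
scene rests [ 0.5003 -0.0818  0.0357] 0.68
scene rests [ 0.2553 -0.326   0.0316] 0.57
scene hinge [ 0.5569 -0.1033  0.0356] 0.95
scene hinge [ 0.3187 -0.3221  0.0326] 0.86
scene hinge [ 0.7214 -0.3522  0.0258] 0.71
scene flange [ 0.6395 -0.3238  0.0304] 0.9
scene flange [ 0.4372 -0.0709  0.0289] 0.86
scene
[... 617 characters left out ...]
] 0.65
side hinge [ 0.5575 -0.0977  0.0394] 0.61
side flange [ 0.4349 -0.0673  0.031 ] 0.94
side flange [ 0.1872 -0.329   0.0408] 0.66
side flange [ 4.962e-01 -8.350e-02 -1.000e-04] 0.65
side rib [ 0.6139 -0.1234  0.1261] 0.95
side rib [ 0.2176 -0.3293  0.0868] 0.95
side rib [ 0.6586 -0.3364  0.058 ] 0.92
side turntable [ 0.5171  0.284  -0.001 ] 0.64
side turntable [0.6165 0.3002 0.0338] 0.28
scene (array([ 0.85463318, -0.5240675 ,  1.01878606]), array([-0.28615194,  0.44651405, -0.84778669]))
side (array([-0.04762635, -0.62104684,  0.96491004]), array([ 0.47670751,  0.48237267, -0.73489221]))
wrist (array([0.08597394, 0.52446866, 0.38509148]), array([ 0.29672417, -0.09129819, -0.95058898]))
```

View pics/scene0.png

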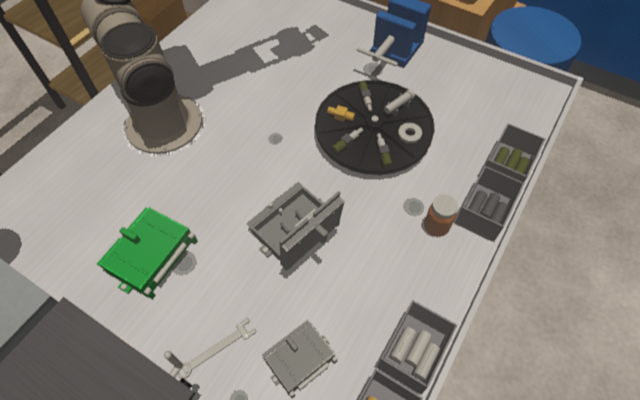

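View pics/side0.png

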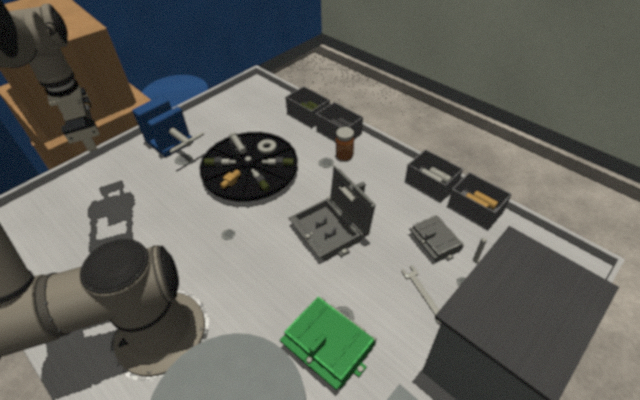

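The scene view shows the open grey case at (297,228), the green and small grey look-alikes at (148,250) and (300,357), and the turntable at (375,127) with the pin at (400,100). A blue stand with a T-bar stands close behind the pin, at (385,50).

```bash
python3 - <<'E'
from h import *
ps=look(["scene","side"],["pin"],boxes_of)
for c in ps:
    p=ps[c]; 
    print(c,"proj pin",proj(p,[[.543,.37,.056],[.517,.283,.03]]).round(0))
a,b=ps["scene"],ps["side"]
crop=lambda p,x,y,w,h:cv2.resize(p["pixels"][y:y+h,x:x+w],(800,600*1//2*1),interpolation=cv2.INTER_CUBIC)
img=np.vstack([crop(a,300,0,160,60+0) if 0 else cv2.resize(a["pixels"][0:120,290:450][:, :],(400,300),interpolation=cv2.INTER_CUBIC)])
img2=cv2.resize(b["pixels"][90:210,120:310],(475,300),interpolation=cv2.INTER_CUBIC)
c1=cv2.resize(a["pixels"][170:290,230:370],(400,300),interpolation=cv2.INTER_CUBIC)
c2=cv2.resize(b["pixels"][150:270,270:400],(400,300),interpolation=cv2.INTER_CUBIC)
cv2.imwrite("pics/c1.png",np.vstack([np.hstack([img,cv2.resize(img2,(400,300))]),np.hstack([c1,c2])]))
for n,p,pts in [("scene",a,[(360,50),(397,59),(376,74),(385,43)]),("side",b,[(204,132),(172,158),(180,130)])]:
    for uv in pts: print(n,uv,onz(p,uv,0).round(3),onz(p,uv,.1).round(3))
E
```

```text
scene pin [0.5497 0.3655 0.0584] 0.59
side pin [0.5416 0.3658 0.0645] 0.51
scene proj pin [[399. 100.]
 [374. 123.]]
side proj pin [[236. 142.]
 [248. 164.]]
scene (360, 50) [0.324 0.552 0.   ] [0.376 0.446 0.1  ]
scene (397, 59) [0.442 0.575 0.   ] [0.483 0.467 0.1  ]
scene (376, 74) [0.418 0.483 0.   ] [0.461 0.384 0.1  ]
scene (385, 43) [0.376 0.622 0.   ] [0.423 0.509 0.1  ]
side (204, 132) [ 0.537  0.568 -0.   ] [0.477 0.445 0.1  ]
side (172, 158) [0.376 0.531 0.   ] [0.332 0.412 0.1  ]
side (180, 130) [ 0.484  0.645 -0.   ] [0.429 0.514 0.1  ]
```

View pics/c1.png

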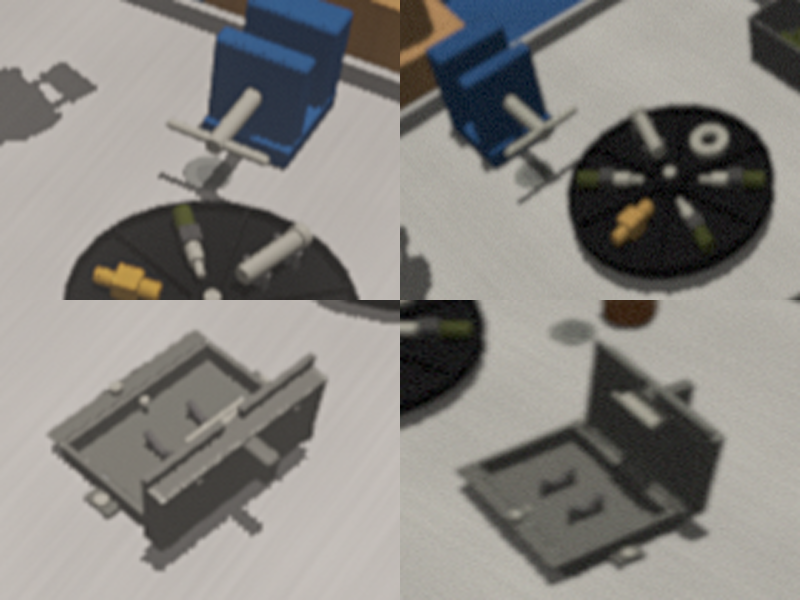

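Both crops show the upper half standing near 97°, with the peg on the front flange off-centre at about (278,205). The vise handle ends 3–4 cm from where the palm would be. I'll move above the pin and measure from close up.

```bash
python3 - <<'E'
from h import *
import cell
print([n for n in dir(cell) if not n.startswith('_')], getattr(cell,'finger_overhang',None))
print(delta([.515,.30,.32],R.from_euler('xyz',[np.pi,0,np.radians(72.7)])))
E
```

```text
['IKError', 'boxes_of', 'finger_overhang', 'hand_in', 'mark_of', 'observe', 'read_camera', 'trace'] 0.0655
(array([-394.2,  -77.9,  -27.8]), array([ 1.000e-02, -0.000e+00,  8.892e+01]))
```

arm_command(series=[{"x": -100,"y": -20,"z": -30,"rz": 20},{"x": -394,"y": -78,"z": -28,"rz": 88.9},{"x": -394,"y": -78,"z": -28,"rz": 88.9},{"x": -394,"y": -78,"z": -28,"rz": 88.9},{"x": -394,"y": -78,"z": -28,"rz": 88.9},{"x": -394,"y": -78,"z": -28,"rz": 88.9},{"x": -394,"y": -78,"z": -28,"rz": 88.9},{"x": -394,"y": -78,"z": -28,"rz": 88.9},{"x": -394,"y": -78,"z": -28,"rz": 88.9},{"x": -394,"y": -78,"z": -28,"rz": 88.9},{"x": -394,"y": -78,"z": -28,"rz": 88.9},{"x": -394,"y": -78,"z": -28,"rz": 88.9},{"x": -394,"y": -78,"z": -28,"rz": 88.9}])

```text
invalid input
```

```bash
python3 - <<'E'
from h import *
print(tool()[0].round(4))
ps=look(["wrist","scene","side"],["pin","turntable"])
p=ps["wrist"]; save(p,"w1.png")
t=trace(p,"pin")
for r in t[:2]:
    m=r["pixels"]; ys,xs=np.nonzero(m); print(r["confidence"],m.sum(),xs.mean(),ys.mean())
    c=np.stack([xs,ys],1).astype(np.float32); mu,ev=cv2.PCACompute(c,None)[:2]
    pr=(c-mu)@ev[0]; 
    e=[onz(p,mu[0]+ev[0]*k,.056) for k in (pr.min(),pr.max())]; d=e[1]-e[0]
    print([x.round(4) for x in e],np.linalg.norm(d),np.degrees(np.arctan2(d[1],d[0])),((e[0]+e[1])/2).round(4))
E
```

```text
[0.1655 0.4982 0.2922]
scene pin [0.5458 0.3707 0.0536] 0.82
scene pin [ 0.5163 -0.4184 -0.0022] 0.32
scene turntable [5.205e-01 2.817e-01 1.000e-04] 0.67
scene turntable [ 0.5006 -0.0845 -0.0068] 0.25
side pin [0.5474 0.3699 0.057 ] 0.56
side turntable [ 0.4327 -0.0677  0.0318] 0.46
```

View pics/w1.png

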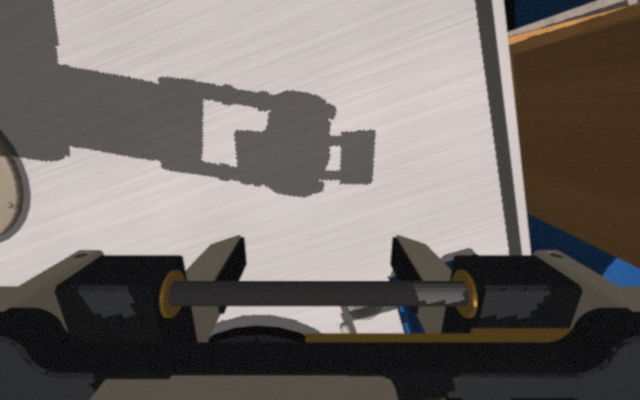

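That picture is still from the start pose: bare bench and the arm's own shadow, with the turntable edge just behind the gripper at (265,325). The command was refused, so I'll retry with all six keys in each row.

arm_command(series=[{"x": -40,"y": -8,"z": -28,"rx": 0,"ry": 0,"rz": 8},{"x": -394,"y": -78,"z": -28,"rx": 0,"ry": 0,"rz": 88.9},{"x": -394,"y": -78,"z": -28,"rx": 0,"ry": 0,"rz": 88.9},{"x": -394,"y": -78,"z": -28,"rx": 0,"ry": 0,"rz": 88.9},{"x": -394,"y": -78,"z": -28,"rx": 0,"ry": 0,"rz": 88.9},{"x": -394,"y": -78,"z": -28,"rx": 0,"ry": 0,"rz": 88.9},{"x": -394,"y": -78,"z": -28,"rx": 0,"ry": 0,"rz": 88.9},{"x": -394,"y": -78,"z": -28,"rx": 0,"ry": 0,"rz": 88.9},{"x": -394,"y": -78,"z": -28,"rx": 0,"ry": 0,"rz": 88.9},{"x": -394,"y": -78,"z": -28,"rx": 0,"ry": 0,"rz": 88.9},{"x": -394,"y": -78,"z": -28,"rx": 0,"ry": 0,"rz": 88.9},{"x": -394,"y": -78,"z": -28,"rx": 0,"ry": 0,"rz": 88.9},{"x": -394,"y": -78,"z": -28,"rx": 0,"ry": 0,"rz": 88.9}])

```text
time: 3.2
tool_pos: [0.5148, 0.3, 0.3202]
tool_rot: [-3.142, -0.0, 1.271]
contact_force: [0.7, 0.2, 0.1]
opening: 0.0915
grip_force: 0.0
```

```bash
cat >> h.py <<'E'
def pinaxis(p,z,q="pin"):
    for r in trace(p,q)[:2]:
        m=r["pixels"]; ys,xs=np.nonzero(m)
        c=np.stack([xs,ys],1).astype(np.float32); mu,ev=cv2.PCACompute(c,None)[:2]
        pr=(c-mu)@ev[0]
        e=[onz(p,mu[0]+ev[0]*k,z) for k in (pr.min(),pr.max())]; d=e[1]-e[0]
        print('axis',round(r["confidence"],2),m.sum(),mu.round(0),[x.round(4) for x in e],np.linalg.norm(d).round(4),np.degrees(np.arctan2(d[1],d[0])).round(2),((e[0]+e[1])/2).round(4))
E
python3 - <<'E'
from h import *
ps=look(["wrist"],["pin","turntable"])
p=ps["wrist"]; save(p,"w2.png"); pinaxis(p,.056)
E
```

```text
wrist pin [0.5467 0.3627 0.0579] 0.93
wrist turntable [ 0.517   0.2778 -0.0044] 0.74
axis 0.77 1544 [[327. 114.]] [array([0.5628, 0.415 , 0.056 ]), array([0.5334, 0.3213, 0.056 ])] 0.0983 -107.45 [0.5481 0.3682 0.056 ]
axis 0.59 1276 [[258. 149.]] [array([0.4259, 0.3883, 0.056 ]), array([0.492 , 0.3133, 0.056 ])] 0.0999 -48.59 [0.4589 0.3508 0.056 ]
```

View pics/w2.png

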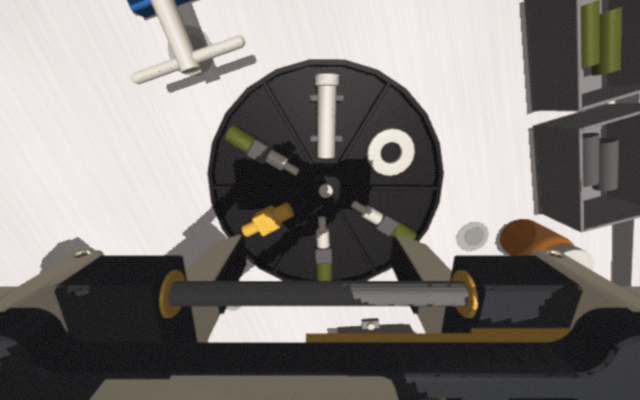

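The pin lies straight along column 327, rows 75–158, with its head outwards and the rests at rows 97 and 138. The vise handle's end at (242,42) is about 3 cm clear of the palm.

```bash
python3 - <<'E'
from h import *
r=R.from_euler('xyz',[np.pi,0,np.radians(72.55)])
print(delta([.5468,.3668,.111],r), tool()[1].as_euler('xyz'))
E
```

```text
(array([ 73.1,  10.9, 209.3]), array([ 0.01, -0.01,  0.24])) [ 3.14147473e+00 -1.35184627e-04  1.27040521e+00]
```

arm_command(series=[{"x": 40,"y": 6,"z": 30,"rx": 0,"ry": 0,"rz": 0.2},{"x": 73,"y": 11,"z": 70,"rx": 0,"ry": 0,"rz": 0.2},{"x": 73,"y": 11,"z": 110,"rx": 0,"ry": 0,"rz": 0.2},{"x": 73,"y": 11,"z": 140,"rx": 0,"ry": 0,"rz": 0.2},{"x": 73,"y": 11,"z": 140,"rx": 0,"ry": 0,"rz": 0.2}], hand=50, squeeze=25)

```text
time: 3.9
tool_pos: [0.5447, 0.3656, 0.1749]
tool_rot: [-3.134, 0.007, 1.267]
contact_force: [-0.4, 0.4, 0.3]
opening: 0.0561
grip_force: 0.0
```

```bash
python3 - <<'E'
from h import *
ps=look(["wrist","scene","side"],["pin"])
p=ps["wrist"]; save(p,"w3.png"); pinaxis(p,.058)
print(tool()[0], proj(p,[[.5468,.3668,.056]]))
r=R.from_euler('xyz',[np.pi,0,np.radians(72.55)])
print(delta([.5468,.3668,.111],r))
E
```

```text
wrist pin [0.5473 0.3667 0.0587] 0.68
scene pin [0.547  0.3691 0.0541] 0.83
scene pin [ 0.5201 -0.4197  0.002 ] 0.34
side pin [0.5477 0.3714 0.0561] 0.6
side pin [ 0.5209  0.2796 -0.0016] 0.36
side pin [ 0.5598 -0.0987  0.0393] 0.15
axis 0.92 3212 [[320. 209.]] [array([0.5623, 0.4151, 0.058 ]), array([0.5317, 0.3173, 0.058 ])] 0.1024 -107.37 [0.547  0.3662 0.058 ]
[0.54771866 0.36664765 0.18249706] [[319.68883762 215.30433816]]
(array([-0.3, -1.1, 71.5]), array([ 0.15, -0.15, -0.04]))
```

View pics/w3.png

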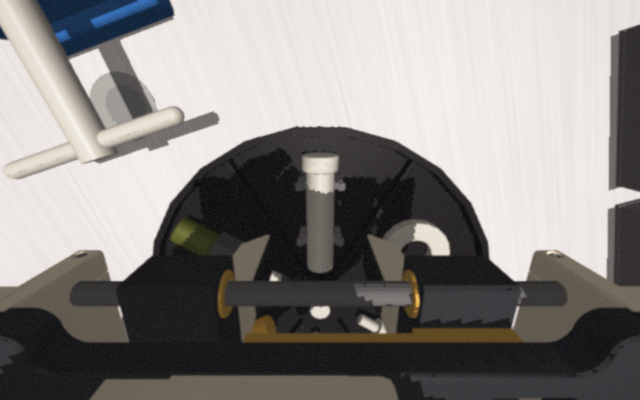

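The pin is centred at column 320 between the fingers, with the rests at rows 185 and 238. The way down is clear.

arm_command(series=[{"x": 0,"y": -1,"z": 30,"rx": 0,"ry": 0,"rz": 0},{"x": 0,"y": -1,"z": 55,"rx": 0,"ry": 0,"rz": 0},{"x": 0,"y": -1,"z": 68,"rx": 0,"ry": 0,"rz": 0},{"x": 0,"y": -1,"z": 71.5,"rx": 0,"ry": 0,"rz": 0},{"x": 0,"y": -1,"z": 71.5,"rx": 0,"ry": 0,"rz": 0},{"x": 0,"y": -1,"z": 71.5,"rx": 0,"ry": 0,"rz": 0}])

```text
time: 4.85
tool_pos: [0.5468, 0.3671, 0.1102]
tool_rot: [3.14, -0.002, 1.266]
contact_force: [0.3, 0.6, 0.4]
opening: 0.0503
grip_force: 0.0
```

arm_command(series=[{"x": 0,"y": 0,"z": 0,"rx": 0,"ry": 0,"rz": 0},{"x": 0,"y": 0,"z": 0,"rx": 0,"ry": 0,"rz": 0},{"x": 0,"y": 0,"z": 0,"rx": 0,"ry": 0,"rz": 0},{"x": 0,"y": 0,"z": 0,"rx": 0,"ry": 0,"rz": 0},{"x": 0,"y": 0,"z": 0,"rx": 0,"ry": 0,"rz": 0},{"x": 0,"y": 0,"z": 0,"rx": 0,"ry": 0,"rz": 0},{"x": 0,"y": 0,"z": 0,"rx": 0,"ry": 0,"rz": 0}], hand=14, squeeze=30)

```text
time: 5.55
tool_pos: [0.5459, 0.3668, 0.1089]
tool_rot: [-3.141, -0.0, 1.266]
contact_force: [-2.5, 0.7, 2.4]
opening: 0.0215
grip_force: 30.0
```

arm_command(series=[{"x": 0,"y": 0,"z": -15,"rx": 0,"ry": 0,"rz": 0},{"x": 0,"y": 0,"z": -50,"rx": 0,"ry": 0,"rz": 0},{"x": 0,"y": 0,"z": -95,"rx": 0,"ry": 0,"rz": 0},{"x": 0,"y": 0,"z": -140,"rx": 0,"ry": 0,"rz": 0},{"x": 0,"y": 0,"z": -180,"rx": 0,"ry": 0,"rz": 0},{"x": 0,"y": 0,"z": -210,"rx": 0,"ry": 0,"rz": 0},{"x": 0,"y": 0,"z": -220,"rx": 0,"ry": 0,"rz": 0}])

```text
time: 6.25
tool_pos: [0.5467, 0.3669, 0.3334]
tool_rot: [3.136, -0.005, 1.266]
contact_force: [0.6, -0.1, -3.7]
opening: 0.0207
grip_force: 30.0
```

```bash
python3 - <<'E'
from h import *
s=observe(); print(s["grip_force"],s["opening"])
print(delta([.483,-.151,.33],R.from_euler('xyz',[np.pi,0,np.radians(75.4)])))
E
```

```text
29.997079074382782 0.02071404059285787
(array([-513.1,   94.9,    1.4]), array([ 0.3 , -0.27, -2.89]))
```

arm_command(series=[{"x": -30,"y": 5,"z": 0,"rx": 0,"ry": 0,"rz": -1},{"x": -75,"y": 14,"z": 0,"rx": 0,"ry": 0,"rz": -2.9},{"x": -120,"y": 22,"z": 0,"rx": 0,"ry": 0,"rz": -2.9},{"x": -165,"y": 31,"z": 0,"rx": 0,"ry": 0,"rz": -2.9},{"x": -210,"y": 39,"z": 0,"rx": 0,"ry": 0,"rz": -2.9},{"x": -255,"y": 47,"z": 0,"rx": 0,"ry": 0,"rz": -2.9},{"x": -300,"y": 55,"z": 0,"rx": 0,"ry": 0,"rz": -2.9},{"x": -345,"y": 64,"z": 0,"rx": 0,"ry": 0,"rz": -2.9},{"x": -390,"y": 72,"z": 0,"rx": 0,"ry": 0,"rz": -2.9},{"x": -435,"y": 80,"z": 0,"rx": 0,"ry": 0,"rz": -2.9},{"x": -480,"y": 89,"z": 0,"rx": 0,"ry": 0,"rz": -2.9},{"x": -505,"y": 94,"z": 0,"rx": 0,"ry": 0,"rz": -2.9},{"x": -513,"y": 95,"z": 0,"rx": 0,"ry": 0,"rz": -2.9},{"x": -513,"y": 95,"z": 0,"rx": 0,"ry": 0,"rz": -2.9},{"x": -513,"y": 95,"z": 0,"rx": 0,"ry": 0,"rz": -2.9}])

```text
time: 7.75
tool_pos: [0.4825, -0.1501, 0.3282]
tool_rot: [-3.14, -0.001, 1.317]
contact_force: [-0.2, 0.6, -2.8]
opening: 0.0211
grip_force: 30.0
```

```bash
python3 - <<'E'
from h import *
print(tool()[0].round(4),tool()[1].as_euler('xyz').round(4))
ps=look(["wrist"],["case","rests","hinge","flange","rib","pin"])
save(ps["wrist"],"w4.png")
E
```

```text
[ 0.4825 -0.1501  0.3282] [-3.1404e+00 -9.0000e-04  1.3168e+00]
wrist case [ 0.6833 -0.3369  0.0008] 0.93
wrist case [ 0.5026 -0.0876 -0.0037] 0.74
wrist rests [ 0.6803 -0.3384  0.0267] 0.93
wrist rests [ 0.4999 -0.0894  0.029 ] 0.69
wrist hinge [ 0.7242 -0.3573  0.0259] 0.79
wrist hinge [ 0.5579 -0.1017  0.0345] 0.67
wrist flange [ 0.6379 -0.3254  0.0231] 0.94
wrist flange [ 0.1872 -0.3302  0.0355] 0.78
wrist flange [ 0.4328 -0.0682  0.0323] 0.63
wrist rib [ 0.66   -0.3303  0.0565] 0.92
wrist rib [ 0.2213 -0.3241  0.0839] 0.92
wrist rib [ 0.6132 -0.1291  0.1243] 0.72
wrist pin [ 0.4848 -0.1533  0.2759] 0.78
```

View pics/w4.png

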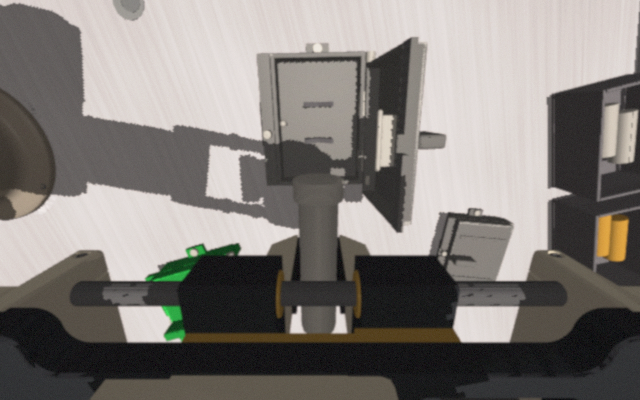

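The wrist view shows the case centred near (310,120), its two rests at (318,104) and (318,140), and the peg at (267,134) on the front flange. The rib tip is at (440,141), and the held pin points up the image with its head at (318,188).

```bash
python3 - <<'E'
from h import *
p=read_camera("wrist")
big=cv2.resize(p["pixels"][40:240,240:460],(770,700)[:2],interpolation=cv2.INTER_CUBIC)
cv2.imwrite("pics/w4c.png",cv2.resize(p["pixels"][40:210,240:450],(735,595),interpolation=cv2.INTER_CUBIC))
o,d=ray(p,(320,200)); print(o.round(3),d.round(3))
for n,uv,z in [("restmid",(318,122),.028),("peg",(267,134),.046),("flTL",(259,54),.034),("flBL",(266,184),.034)]: print(n,onz(p,uv,z).round(4))
c=np.array([.5,-.0855]);a=np.radians(-14.6)
ex=np.array([np.cos(a),np.sin(a)]);ey=np.array([-np.sin(a),np.cos(a)])
for n,x,y,z in [("TL",-76,85,34),("BL",-76,-85,34),("TR",60,85,34),("r1",0,24,28),("r2",0,-24,28)]:
    P=np.r_[c+ex*x/1e3+ey*y/1e3,z/1e3]; print(n,proj(p,P).round(1))
E
```

```text
[ 0.505 -0.069  0.422] [-0.071 -0.302 -0.951]
restmid [ 0.5007 -0.0855  0.028 ]
peg [ 0.4324 -0.0826  0.046 ]
flTL [0.4502 0.0121 0.034 ]
flBL [ 0.4074 -0.1493  0.034 ]
TL [[256.2  51.2]]
BL [[264.3 183.9]]
TR [[365.9  51.3]]
r1 [[317.5 103.4]]
r2 [[317.5 140.1]]
```

View pics/w4c.png

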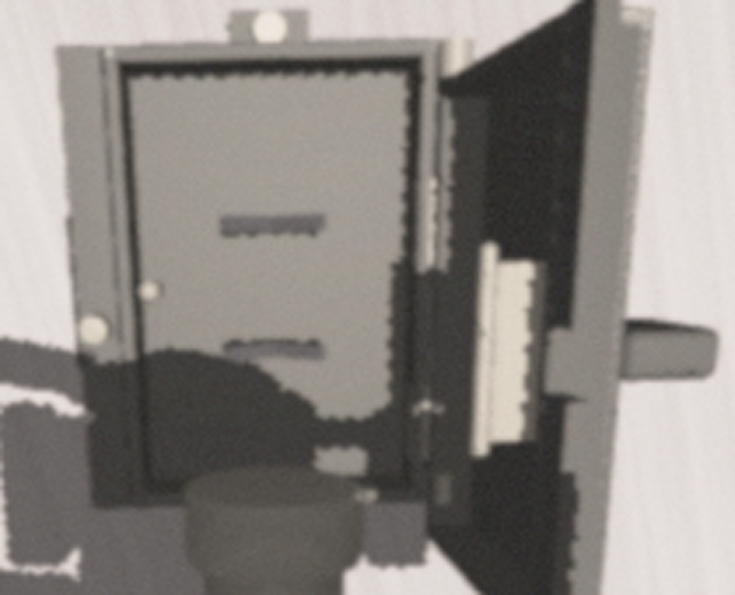

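The rests are at about (0.5005,-0.0855), the case axis is at about -14°, and the peg is near case y = -13 mm. The palm has to tilt about 27° to clear the upper half, so I'll work out that approach.

```bash
cat >> h.py <<'E'
A=np.radians(-14.1); EX=np.array([np.cos(A),np.sin(A),0]); EY=np.array([-np.sin(A),np.cos(A),0]); EZ=np.array([0,0,1.])
C0=np.array([.5005,-.0855,0])
def W(x,y,z): return C0+(EX*x+EY*y+EZ*z)/1000   # case mm -> world
def Cc(P): d=(np.array(P)-C0)*1000; return np.array([d@EX,d@EY,d@EZ])
def tilt(phi):   # tool down, +x side raised by phi deg
    s,c=np.sin(np.radians(phi)),np.cos(np.radians(phi))
    return R.from_matrix(np.stack([EY,c*EX+s*EZ,s*EX-c*EZ],1)), -s*EX+c*EZ
E
python3 - <<'E'
from h import *
r,u=tilt(27); t=W(0,0,32)+.0536*u
print(delta(t+.13*u,r)); print(Cc(t+.13*u),Cc(tool()[0])); 
print(delta(t+.13*u,tilt(27)[0]))
E
```

```text
(array([ 66.9, -82.5, 133.2]), array([-26.99,   0.1 ,  -0.43]))
[-8.33526558e+01 -7.27296474e-17  1.95588798e+02] [ -1.41159242 -67.5189696  328.74509914]
(array([ 66.9, -82.5, 133.2]), array([-26.99,   0.1 ,  -0.43]))
```

arm_command(series=[{"x": 20,"y": -25,"z": 0,"rx": -8,"ry": 0,"rz": -0.4},{"x": 45,"y": -55,"z": 20,"rx": -16,"ry": 0,"rz": -0.4},{"x": 60,"y": -75,"z": 55,"rx": -24,"ry": 0,"rz": -0.4},{"x": 67,"y": -82.5,"z": 95,"rx": -27,"ry": 0,"rz": -0.4},{"x": 67,"y": -82.5,"z": 125,"rx": -27,"ry": 0,"rz": -0.4},{"x": 67,"y": -82.5,"z": 133,"rx": -27,"ry": 0,"rz": -0.4},{"x": 67,"y": -82.5,"z": 133,"rx": -27,"ry": 0,"rz": -0.4},{"x": 67,"y": -82.5,"z": 133,"rx": -27,"ry": 0,"rz": -0.4}])

```text
time: 8.95
tool_pos: [0.4216, -0.0663, 0.1975]
tool_rot: [2.667, 0.002, 1.323]
contact_force: [0.2, 0.1, -3.0]
opening: 0.0213
grip_force: 30.0
```

```bash
python3 - <<'E'
from h import *
ps=look(["side","scene"],["rib","rests","hinge","pin"])
for c in ps:
  for uvn,X in [("axis mid",W(0,0,32)),("pinheld",tool()[0]+tool()[1].apply([0,0,.0536]))]: print(c,uvn,proj(ps[c],X).round(1))
print(Cc(tool()[0]), observe()["contact_force"])
r,u=tilt(27); print(delta(W(0,0,32)+.0536*u,r))
E
```

```text
side rib [ 0.656  -0.3353  0.0576] 0.83
side rib [ 0.2176 -0.3286  0.0839] 0.72
side rib [ 0.6147 -0.1235  0.124 ] 0.61
side rests [ 0.4965 -0.0841  0.032 ] 0.92
side rests [ 0.2533 -0.3282  0.0332] 0.7
side rests [ 0.6854 -0.3428  0.0212] 0.59
side hinge [ 0.3109 -0.3229  0.0365] 0.77
side hinge [ 0.7235 -0.3532  0.0242] 0.75
side hinge [ 0.5579 -0.0987  0.0382] 0.74
side pin [ 0.4457 -0.0682  0.148 ] 0.71
side pin [ 0.5597 -0.0984  0.0379] 0.44
side pin [0.6167 0.3    0.034 ] 0.16
scene rib [ 0.6131 -0.1248  0.1235] 0.89
scene rib [ 0.6596 -0.3324  0.0575] 0.61
scene rib [ 0.2143 -0.3226  0.0849] 0.58
scene rests [ 0.2555 -0.3271  0.0337] 0.87
scene rests [ 0.4966 -0.0825  0.034 ] 0.83
scene rests [ 0.6862 -0.3394  0.0232] 0.72
scene hinge [ 0.5587 -0.0989  0.0354] 0.98
scene hinge [ 0.7199 -0.3506  0.0219] 0.8
scene hinge [ 0.3152 -0.3204  0.0298] 0.77
scene pin [ 0.4434 -0.0676  0.1476] 0.72
side axis mid [[325.6 224. ]]
side pinheld [[306.1 205.6]]
scene axis mid [[294.5 220.7]]
scene pinheld [[273.7 178.6]]
[-83.26059025  -0.33167499 195.87539783] [-0.11431707 -1.32223591 -3.30388627]
(array([  0.6,  -0.2, 130.2]), array([ 0.01,  0.12, -0.05]))
```

arm_command(series=[{"x": -0.5,"y": -0.5,"z": 35,"rx": 0,"ry": 0,"rz": 0},{"x": -0.5,"y": -0.5,"z": 75,"rx": 0,"ry": 0,"rz": 0},{"x": -0.5,"y": -0.5,"z": 105,"rx": 0,"ry": 0,"rz": 0},{"x": -0.5,"y": -0.5,"z": 118,"rx": 0,"ry": 0,"rz": 0},{"x": -0.5,"y": -0.5,"z": 122,"rx": 0,"ry": 0,"rz": 0},{"x": -0.5,"y": -0.5,"z": 122,"rx": 0,"ry": 0,"rz": 0},{"x": -0.5,"y": -0.5,"z": 122,"rx": 0,"ry": 0,"rz": 0}])

```text
time: 10.15
tool_pos: [0.4919, -0.089, 0.1339]
tool_rot: [2.738, -0.013, 1.33]
contact_force: [0.2, -0.3, -4.1]
opening: 0.021
grip_force: 30.0
```

arm_command(series=[{"x": 0,"y": 0,"z": 2,"rx": 0,"ry": 0,"rz": 0},{"x": 0,"y": 0,"z": 4,"rx": 0,"ry": 0,"rz": 0},{"x": 0,"y": 0,"z": 6,"rx": 0,"ry": 0,"rz": 0},{"x": 0,"y": 0,"z": 7,"rx": 0,"ry": 0,"rz": 0},{"x": 0,"y": 0,"z": 7,"rx": 0,"ry": 0,"rz": 0}])

```text
time: 10.65
tool_pos: [0.4962, -0.0904, 0.1301]
tool_rot: [2.742, -0.013, 1.33]
contact_force: [-0.9, 0.2, -3.2]
opening: 0.0212
grip_force: 30.0
```

```bash
python3 - <<'E'
from h import *
ps=look(["side","scene"],["pin","rib"])
print(Cc(tool()[0]), observe()["contact_force"])
r,u=tilt(27); print(delta(W(0,0,32)+.0536*u,r))
a=cv2.resize(ps["scene"]["pixels"][150:290,220:370],(400,375),interpolation=cv2.INTER_CUBIC)
b=cv2.resize(ps["side"]["pixels"][130:270,270:420],(400,375),interpolation=cv2.INTER_CUBIC)
cv2.imwrite("pics/place.png",np.hstack([a,b]))
E
```

```text
side pin [ 0.5167 -0.0894  0.082 ] 0.72
side rib [ 0.6154 -0.1246  0.1199] 0.78
side rib [ 0.6613 -0.3347  0.0544] 0.76
side rib [ 0.2183 -0.327   0.0886] 0.71
scene pin [ 0.5167 -0.0924  0.0808] 0.75
scene rib [ 0.6601 -0.3329  0.057 ] 0.74
scene rib [ 0.2156 -0.3245  0.0853] 0.74
scene rib [ 0.6195 -0.1266  0.1209] 0.73
[ -2.95780233  -5.79990539 130.04937073] [-0.54835272 -0.60307445 -2.31306029]
(array([  5.2, -39.3,  38.1]), array([-4.09, -0.81, -0.05]))
```

View pics/place.png

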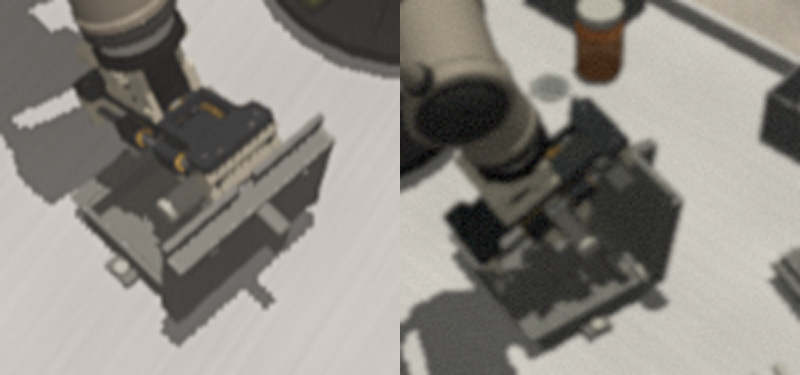

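The views show the gripper inside the case mouth, but the pin is still about 5 cm high and too far toward the hinge. The arm didn't follow the commanded path, so I'll check for a joint limit.

```bash
python3 - <<'E'
from h import *
s=observe(); print(np.round(s["qpos"],3),np.round(s["joint_efforts"],1),np.round(s["contact_force"],1),np.round(s["torque"],2))
E
```

```text
[-0.362  0.403  2.066  0.214  0.283 -0.313] [ -0.  -39.2 -16.9   0.3  -2.1   0. ] [-0.5 -0.6 -2.3] [0.02 0.46 0.05]
```

Joint 5 is at its 0.28 rad limit, so that much outward tilt can't be reached this close to the base. I'll back off, then fit the arm's kinematics to see which tilts are possible.

arm_command(series=[{"x": 0,"y": 0,"z": -40,"rx": 0,"ry": 0,"rz": 0},{"x": 0,"y": 0,"z": -80,"rx": 0,"ry": 0,"rz": 0},{"x": 0,"y": 0,"z": -120,"rx": 0,"ry": 0,"rz": 0},{"x": 0,"y": 0,"z": -129,"rx": 0,"ry": 0,"rz": 0},{"x": 0,"y": 0,"z": -129,"rx": 0,"ry": 0,"rz": 0},{"x": 0,"y": 0,"z": -129,"rx": 0,"ry": 0,"rz": 0}])

```text
time: 11.55
tool_pos: [0.4469, -0.0799, 0.2477]
tool_rot: [2.743, -0.013, 1.33]
contact_force: [0.1, 0.6, -3.2]
opening: 0.0208
grip_force: 30.0
```

```bash
cat > log.py <<'E'
from h import *
import json
s=observe(); open('q.jsonl','a').write(json.dumps([list(map(float,s["qpos"])),list(map(float,s["tool_pos"])),list(map(float,s["tool_rot"]))])+"\n")
print(np.round(s["qpos"],3),Cc(s["tool_pos"]).round(1),np.round(s["tool_rot"],3),np.round(s["contact_force"],1),s["opening"])
E
echo '[[1.104,0.3427,1.5251,0.0,1.2754,-0.146],[0.1654,0.4979,0.2915],[-3.14,-0.0002,2.8209]]
[[-0.362,0.403,2.066,0.214,0.283,-0.313],[0.4962,-0.0904,0.1301],[2.742,-0.013,1.33]]' > q.jsonl
python3 log.py
```

```text
[-0.384  0.108  2.039  0.119  0.605 -0.226] [-53.4  -7.6 247.7] [ 2.743 -0.013  1.33 ] [ 0.1  0.6 -3.2] 0.02081145587462742
```

arm_command(series=[{"x": 10,"y": 0,"z": -20,"rx": 6,"ry": 7,"rz": 0},{"x": 15,"y": 10,"z": -40,"rx": 10,"ry": 14,"rz": 0},{"x": 15,"y": 10,"z": -40,"rx": 10,"ry": 14,"rz": 0}])

```text
time: 11.85
tool_pos: [0.4464, -0.0662, 0.2902]
tool_rot: [2.906, -0.247, 1.405]
contact_force: [0.7, -1.0, -2.8]
opening: 0.0208
grip_force: 30.0
```

```bash
python3 log.py
```

```text
[-0.491  0.12   1.871  0.358  1.028 -0.463] [-57.2   5.5 290.2] [ 2.906 -0.247  1.405] [ 0.7 -1.  -2.8] 0.0208428215715161
```

arm_command(series=[{"x": 0,"y": 0,"z": -20,"rx": 7,"ry": -8,"rz": 3},{"x": -10,"y": 20,"z": -40,"rx": 12,"ry": -16,"rz": 8},{"x": -10,"y": 20,"z": -40,"rx": 12,"ry": -16,"rz": 12},{"x": -10,"y": 20,"z": -40,"rx": 12,"ry": -16,"rz": 12}])

```text
time: 12.25
tool_pos: [0.4524, -0.0858, 0.3271]
tool_rot: [-3.136, 0.012, 1.166]
contact_force: [-0.1, 0.0, -3.7]
opening: 0.0208
grip_force: 30.0
```

```bash
python3 log.py; cat > fk.py <<'E'
from h import *
import json
from scipy.optimize import least_squares
D=[json.loads(l) for l in open('q.jsonl')]
def fk(q,k):
    h,L1,a,L2,L3,d,d2,r0=k[:8]
    Rb=R.from_euler('z',q[0]); p=np.array([0,d,h])
    A=R.from_euler('y',q[1]); p=p+A.apply([r0,0,L1])
    B=R.from_euler('y',q[1]+q[2]); p=p+B.apply([a,d2,L2])
    Cw=B*R.from_euler('z',q[3])*R.from_euler('y',q[4])
    p=p+Cw.apply([0,0,L3]); return Rb.apply(p), Rb*Cw*R.from_euler('z',q[5]+k[8])
def res(k):
    o=[]
    for q,p,e in D:
        P,Q=fk(q,k); o+=list((P-np.array(p))*10)+list((Q.inv()*R.from_euler('xyz',e)).as_rotvec())
    return o+list(np.array([k[2],k[7],k[6]])*.01)
best=None
for k8 in (np.pi/2,-np.pi/2,0,np.pi):
    f=least_squares(res,[.2,.4,0,.35,.2,0,0,0,k8])
    if best is None or f.cost<best.cost: best=f
K=best.x
if __name__=="__main__":
    print(K.round(4),best.cost)
    for q,p,e in D: P,Q=fk(q,K); print(((P-p)*1000).round(1),np.degrees((Q.inv()*R.from_euler('xyz',e)).magnitude()).round(2))
E
python3 fk.py
```

```text
[-0.348  0.199  1.623 -0.012  1.326  0.06 ] [-46.6 -12.  327.1] [-3.136  0.012  1.166] [-0.1  0.  -3.7] 0.020818188176646494
[ 0.2225  0.5066  0.0465  0.3794  0.2527  0.0763 -0.      0.      1.5709] 2.2229333842687004e-06
[ 0.  0. -0.] 0.01
[ 0.   0.1 -0.1] 0.03
[ 0.  -0.1  0.1] 0.0
[-0. -0.  0.] 0.0
[-0. -0. -0.] 0.0
```

The fit is accurate to 0.1 mm. Next: which tilts are reachable at the rests?

```bash
cat >> fk.py <<'E'
LO=np.array([-2.53,-.77,.04,-1,.28,-3.11]);HI=np.array([2.53,2.02,2.7,4.14,2.66,3.11])
def ik(P,Q,starts=None):
    best=None
    def f(q):
        p,r=fk(q,K); return np.r_[(p-P)*5,(r.inv()*Q).as_rotvec()]
    for q0 in starts or [[-.3,.3,1.8,0,1,0],[-.3,.5,2.2,3.14,.4,2.8],[-.3,.5,2.2,3.14,.4,-2.8],[-.3,.5,2.2,1.5,.5,1.5],[-.3,.5,2.2,-.9,.5,-1]]:
        s=least_squares(f,np.clip(q0,LO+1e-3,HI-1e-3),bounds=(LO,HI))
        if s.cost<1e-7: yield s.x
E
python3 - <<'E'
from fk import *
for fl in (0,180):
  for phi in (0,6,10,14,18,22,27):
    r,u=tilt(phi); r=r*R.from_euler('z',fl,degrees=True)
    for q in ik(W(0,0,32)+.0536*u,r): print(fl,phi,q.round(2))
for phi in (0,10,20,27):
    s,c=np.sin(np.radians(phi)),np.cos(np.radians(phi)); k=np.array([-53.6*s+95*c,53.6*c+95*s])
    for th in (1.65,1.69,1.75,1.85,1.95,2.05):
        print(phi,th,'clear mm',((60-k[0])*np.sin(th)+(k[1]-2)*-np.cos(th)).round(1),end='; ')
    print()
E
```

```text
0 0 [-0.32  0.58  1.81  0.    0.75 -0.07]
0 0 [-0.32  0.58  1.81 -0.    0.75 -0.07]
0 0 [-0.32  0.58  1.81  0.    0.75 -0.07]
0 0 [-0.32  0.58  1.81 -0.    0.75 -0.07]
0 6 [-0.33  0.54  1.9   0.01  0.6  -0.09]
0 6 [-0.33  0.54  1.9   0.01  0.6  -0.09]
0 6 [-0.33  0.54  1.9   0.01  0.6  -0.09]
0 6 [-0.33  0.54  1.9   0.01  0.6  -0.09]
0 10 [-0.33  0.52  1.96  0.03  0.49 -0.11]
0 10 [-0.33  0.52  1.96  0.03  0.49 -0.11]
0 10 [-0.33  0.52  1.96  0.03  0.49 -0.11]
0 10 [-0.33  0.52  1.96  0.03  0.49 -0.11]
0 14 [-0.33  0.51  2.02  0.06  0.37 -0.14]
0 14 [-0.33  0.51  2.02  0.06  0.37 -0.14]
0 14 [-0.33  0.51  2.02  0.06  0.37 -0.14]
0 14 [-0.33  0.51  2.02  0.06  0.37 -0.14]
180 0 [-0.32  0.58  1.81  0.    0.75  3.07]
180 0 [-0.32  0.58  1.81  0.    0.75  3.07]
180 0 [-0.32  0.58  1.81  0.    0.75  3.07]
180 6 [-0.33  0.54  1.9   0.01  0.6   3.05]
180 6 [-0.33  0.54  1.9   0.01  0.6   3.05]
180 6 [-0.33  0.54  1.9   0.01  0.6   3.05]
180 10 [-0.33  0.52  1.96  0.03  0.49  3.03]
180 10 [-0.33  0.52  1.96  0.03  0.49  3.03]
180 10 [-0.33  0.52  1.96  0.03  0.49  3.03]
180 10 [-0.33  0.52  1.96  0.03  0.49  3.03]
180 14 [-0.33  0.51  2.02  0.06  0.37  3.  ]
180 14 [-0.33  0.51  2.02  0.06  0.37  3.  ]
180 14 [-0.33  0.51  2.02  0.06  0.37  3.  ]
180 14 [-0.33  0.51  2.02  0.06  0.37  3.  ]
0 1.65 clear mm -30.8; 0 1.69 clear mm -28.6; 0 1.75 clear mm -25.2; 0 1.85 clear mm -19.4; 0 1.95 clear mm -13.4; 0 2.05 clear mm -7.3; 
10 1.65 clear mm -18.8; 10 1.69 clear mm -16.1; 10 1.75 clear mm -11.9; 10 1.85 clear mm -4.8; 10 1.95 clear mm 2.4; 10 2.05 clear mm 9.5; 
20 1.65 clear mm -4.5; 20 1.69 clear mm -1.2; 20 1.75 clear mm 3.6; 20 1.85 clear mm 11.8; 20 1.95 clear mm 19.8; 20 2.05 clear mm 27.6; 
27 1.65 clear mm 6.7; 27 1.69 clear mm 10.3; 27 1.75 clear mm 15.5; 27 1.85 clear mm 24.2; 27 1.95 clear mm 32.6; 27 2.05 clear mm 40.7;
```

The arm can tilt at most about 16° at the rests, and the palm only clears at that tilt if the upper half is more open (≥1.95). I'll nudge it further open with the palm's end, low on its flange, while watching the force.

```bash
python3 - <<'E'
from fk import *
r,u=tilt(0)
print(delta(W(-50,0,153),r))
for x in (-50,25): print([q.round(2) for q in ik(W(x,0,153),r,[[-.3,.3,1.8,0,1,0]])])
E
```

```text
(array([ 13.3,  -4.3, 174. ]), array([-0.37,  0.64, -9.08]))
[array([-0.33,  0.4 ,  1.89, -0.  ,  0.85, -0.08])]
[array([-0.32,  0.51,  1.69,  0.  ,  0.95, -0.07])]
```

arm_command(series=[{"x": 8,"y": -4,"z": 40,"rx": -0.4,"ry": 0.6,"rz": -5},{"x": 13.3,"y": -4.3,"z": 80,"rx": -0.4,"ry": 0.6,"rz": -9.1},{"x": 13.3,"y": -4.3,"z": 120,"rx": -0.4,"ry": 0.6,"rz": -9.1},{"x": 13.3,"y": -4.3,"z": 155,"rx": -0.4,"ry": 0.6,"rz": -9.1},{"x": 13.3,"y": -4.3,"z": 174,"rx": -0.4,"ry": 0.6,"rz": -9.1},{"x": 13.3,"y": -4.3,"z": 174,"rx": -0.4,"ry": 0.6,"rz": -9.1},{"x": 13.3,"y": -4.3,"z": 174,"rx": -0.4,"ry": 0.6,"rz": -9.1}])

```text
time: 12.95
tool_pos: [0.4503, -0.0731, 0.155]
tool_rot: [3.141, -0.002, 1.326]
contact_force: [0.3, -0.5, -3.0]
opening: 0.0209
grip_force: 30.0
```

```bash
python3 - <<'E'
from fk import *
r,u=tilt(0); print(Cc(tool()[0]), delta(W(-50,0,153),r), observe()["contact_force"])
E
```

```text
[-51.66921946  -0.17957067 154.96072705] (array([0.2, 1.7, 2. ]), array([ 0.03, -0.11,  0.07])) [ 0.33268398 -0.5360085  -3.00657647]
```

arm_command(series=[{"x": 0,"y": 15,"z": 0,"rx": 0,"ry": 0,"rz": 0},{"x": 0,"y": 24,"z": 0,"rx": 0,"ry": 0,"rz": 0},{"x": 0,"y": 30,"z": 0,"rx": 0,"ry": 0,"rz": 0},{"x": 0,"y": 34,"z": 0,"rx": 0,"ry": 0,"rz": 0},{"x": 0,"y": 38,"z": 0,"rx": 0,"ry": 0,"rz": 0}])

```text
time: 13.45
tool_pos: [0.4877, -0.0824, 0.1557]
tool_rot: [3.141, -0.002, 1.325]
contact_force: [-0.5, 0.6, -2.9]
opening: 0.0214
grip_force: 30.0
```

```bash
cat > rib.py <<'E'
from fk import *
def theta(n=1,verbose=True):
    o=[]
    for c in ("scene","side")*n:
        p=read_camera(c)
        for g in mark_of(p,"rib"):
            k=Cc(g["point"])
            if abs(k[1])<50 and abs(np.hypot(k[0]-60,k[2]-34)-109.6)<15: o.append([k[1],np.arctan2(50,-97.5)-np.arctan2(k[2]-34,k[0]-60),g["confidence"]]); break
    print('rib y, theta, conf',np.round(o,3).tolist())
if __name__=="__main__":
    theta(); s=observe(); print(s["time"],Cc(s["tool_pos"]).round(1),np.round(s["contact_force"],1))
E
python3 rib.py
```

```text
rib y, theta, conf [[-9.228, 1.704, 0.89], [-8.086, 1.714, 0.66]]
13.65 [-1.350e+01 -1.000e-01  1.555e+02] [-0.7 -0.  -3.2]
```

arm_command(series=[{"x": 0,"y": 4,"z": 1,"rx": 0,"ry": 0,"rz": 0},{"x": 0,"y": 8,"z": 2,"rx": 0,"ry": 0,"rz": 0},{"x": 0,"y": 12,"z": 2,"rx": 0,"ry": 0,"rz": 0},{"x": 0,"y": 15,"z": 2,"rx": 0,"ry": 0,"rz": 0},{"x": 0,"y": 15,"z": 2,"rx": 0,"ry": 0,"rz": 0}])

```text
time: 14.15
tool_pos: [0.5027, -0.0863, 0.1535]
tool_rot: [3.14, -0.002, 1.325]
contact_force: [-0.3, 0.4, -3.2]
opening: 0.0214
grip_force: 30.0
```

```bash
python3 rib.py
```

```text
rib y, theta, conf [[-10.693, 1.841, 0.88]]
14.35 [  1.7  -0.2 153.6] [ 0.3  0.1 -3. ]
```

arm_command(series=[{"x": 0,"y": 3,"z": 3,"rx": 0,"ry": 0,"rz": 0},{"x": 0,"y": 7,"z": 5,"rx": 0,"ry": 0,"rz": 0},{"x": 0,"y": 11,"z": 5,"rx": 0,"ry": 0,"rz": 0},{"x": 0,"y": 11,"z": 5,"rx": 0,"ry": 0,"rz": 0}])

```text
time: 14.75
tool_pos: [0.5136, -0.089, 0.1485]
tool_rot: [3.14, -0.002, 1.325]
contact_force: [-0.8, -0.2, -3.4]
opening: 0.0211
grip_force: 30.0
```

arm_command(series=[{"x": 0,"y": 3,"z": 0,"rx": 0,"ry": 0,"rz": 0},{"x": 0,"y": 6,"z": 0,"rx": 0,"ry": 0,"rz": 0},{"x": 0,"y": 8,"z": 0,"rx": 0,"ry": 0,"rz": 0},{"x": 0,"y": 8,"z": 0,"rx": 0,"ry": 0,"rz": 0}])

```text
time: 15.15
tool_pos: [0.521, -0.0908, 0.1486]
tool_rot: [3.14, -0.002, 1.325]
contact_force: [1.0, 0.4, -3.0]
opening: 0.0211
grip_force: 30.0
```

```bash
python3 rib.py
```

```text
rib y, theta, conf [[-9.299, 2.002, 0.67], [-10.997, 1.972, 0.91]]
15.35 [ 2.070e+01 -1.000e-01  1.486e+02] [ 0.7  0.9 -3.4]
```

```bash
python3 - <<'E'
from fk import *
r,u=tilt(15); t=W(-.7,-1,32)+.0536*u
print(delta(t+.1*u,r)); 
for k in (.1,.05,.02,0): print([q.round(2) for q in ik(t+k*u,r,[[-.3,.3,1.8,0,1,0]])])
E
```

```text
(array([ -0.8, -61.1, -31.8]), array([-1.497e+01, -1.100e-01, -1.000e-02]))
[array([-0.34,  0.28,  2.01,  0.04,  0.59, -0.13])]
[array([-0.34,  0.39,  2.03,  0.05,  0.46, -0.14])]
[array([-0.34,  0.46,  2.04,  0.06,  0.39, -0.15])]
[array([-0.34,  0.5 ,  2.04,  0.07,  0.34, -0.15])]
```

arm_command(series=[{"x": 0,"y": -20,"z": -10,"rx": 0,"ry": 0,"rz": 0},{"x": -0.8,"y": -45,"z": -25,"rx": -7,"ry": 0,"rz": 0},{"x": -0.8,"y": -61,"z": -32,"rx": -15,"ry": 0,"rz": 0},{"x": -0.8,"y": -61,"z": -32,"rx": -15,"ry": 0,"rz": 0},{"x": -0.8,"y": -61,"z": -32,"rx": -15,"ry": 0,"rz": 0}])

```text
time: 15.85
tool_pos: [0.4607, -0.0765, 0.181]
tool_rot: [2.88, -0.002, 1.325]
contact_force: [0.3, 0.2, -2.1]
opening: 0.0211
grip_force: 30.0
```

arm_command(series=[{"x": 0,"y": 0,"z": 35,"rx": 0,"ry": 0,"rz": 0},{"x": 0,"y": 0,"z": 65,"rx": 0,"ry": 0,"rz": 0},{"x": 0,"y": 0,"z": 84,"rx": 0,"ry": 0,"rz": 0},{"x": 0,"y": 0,"z": 92,"rx": 0,"ry": 0,"rz": 0},{"x": 0,"y": 0,"z": 94,"rx": 0,"ry": 0,"rz": 0},{"x": 0,"y": 0,"z": 94,"rx": 0,"ry": 0,"rz": 0},{"x": 0,"y": 0,"z": 94,"rx": 0,"ry": 0,"rz": 0}])

```text
time: 16.55
tool_pos: [0.4855, -0.0826, 0.0906]
tool_rot: [2.878, -0.002, 1.325]
contact_force: [0.5, -0.1, -2.6]
opening: 0.0213
grip_force: 30.0
```

```bash
python3 rib.py; python3 - <<'E'
from fk import *
r,u=tilt(15); t=W(-.7,-1,32)+.0536*u
print(delta(t,r))
for c in ("scene","side"):
  for g in mark_of(read_camera(c),"pin")[:1]: print(c,Cc(g["point"]).round(1),g["confidence"])
E
```

```text
rib y, theta, conf [[-12.934, 2.015, 0.57], [-9.955, 1.976, 0.72]]
16.75 [-15.6  -0.9  90.5] [-0.3 -0.4 -2.8]
(array([-0.2, -0.7,  6.7]), array([ 0.11, -0.1 , -0.02]))
scene [-2.4  3.9 39.8] 0.46
side [-4.1  2.8 41.5] 0.63
```

arm_command(series=[{"x": -1.5,"y": 0,"z": 2,"rx": 0,"ry": 0,"rz": 0},{"x": -1.5,"y": 0,"z": 4,"rx": 0,"ry": 0,"rz": 0},{"x": -1.5,"y": 0,"z": 5.5,"rx": 0,"ry": 0,"rz": 0},{"x": -1.5,"y": 0,"z": 5.5,"rx": 0,"ry": 0,"rz": 0}])

```text
time: 17.35
tool_pos: [0.4858, -0.0842, 0.0841]
tool_rot: [2.88, -0.002, 1.325]
contact_force: [0.0, -0.1, -3.4]
opening: 0.0211
grip_force: 30.0
```

arm_command(series=[{"x": 0,"y": 0,"z": 1,"rx": 0,"ry": 0,"rz": 0},{"x": 0,"y": 0,"z": 2,"rx": 0,"ry": 0,"rz": 0},{"x": 0,"y": 0,"z": 2,"rx": 0,"ry": 0,"rz": 0}])

```text
time: 17.65
tool_pos: [0.4861, -0.0843, 0.0834]
tool_rot: [2.879, -0.002, 1.325]
contact_force: [-7.7, 1.2, 11.1]
opening: 0.0213
grip_force: 30.0
```

The pin now rests on the Vs, with about 14 N upward force. Releasing it.

arm_command(series=[{"x": 0,"y": -0.5,"z": -1,"rx": 0,"ry": 0,"rz": 0},{"x": 0,"y": -0.5,"z": -1,"rx": 0,"ry": 0,"rz": 0},{"x": 0,"y": -0.5,"z": -1,"rx": 0,"ry": 0,"rz": 0},{"x": 0,"y": -0.5,"z": -1,"rx": 0,"ry": 0,"rz": 0}], hand=32)

```text
time: 18.05
tool_pos: [0.4859, -0.0843, 0.0834]
tool_rot: [2.879, -0.002, 1.325]
contact_force: [-0.6, 0.1, -0.2]
opening: 0.0318
grip_force: 0.0
```

arm_command(series=[{"x": 0,"y": 0,"z": -8,"rx": 0,"ry": 0,"rz": 0},{"x": 0,"y": 0,"z": -25,"rx": 0,"ry": 0,"rz": 0},{"x": 0,"y": 0,"z": -60,"rx": 0,"ry": 0,"rz": 0},{"x": 0,"y": 0,"z": -100,"rx": 0,"ry": 0,"rz": 0},{"x": -30,"y": 0,"z": -140,"rx": 7,"ry": 0,"rz": 0},{"x": -60,"y": 0,"z": -170,"rx": 15,"ry": 0,"rz": 0},{"x": -60,"y": 0,"z": -170,"rx": 15,"ry": 0,"rz": 0},{"x": -60,"y": 0,"z": -170,"rx": 15,"ry": 0,"rz": 0}])

```text
time: 18.85
tool_pos: [0.429, -0.1333, 0.2492]
tool_rot: [3.137, -0.001, 1.323]
contact_force: [0.8, 0.5, -0.2]
opening: 0.0322
grip_force: 0.0
```

```bash
python3 rib.py; python3 - <<'E'
from fk import *
p=read_camera("wrist")
for g in mark_of(p,"pin")[:2]: print(Cc(g["point"]).round(1),g["confidence"])
pinaxis(p,.032)
cv2.imwrite("pics/placed.png",cv2.resize(p["pixels"][:280,160:480],(685,600),interpolation=cv2.INTER_CUBIC))
print(proj(p,[W(0,48,32),W(0,-48,32),W(0,24,28),W(0,-24,28)]).round(1))
E
```

```text
rib y, theta, conf [[-10.317, 2.013, 0.58], [-12.183, 1.993, 0.75]]
19.05 [-59.5 -61.9 246.5] [ 0.1  0.2 -0.6]
[ 2.5 -4.4 36.9] 0.75
axis 0.96 2042 [[374. 128.]] [array([ 0.5126, -0.0386,  0.032 ]), array([ 0.489 , -0.1354,  0.032 ])] 0.0996 -103.72 [ 0.5008 -0.087   0.032 ]
axis 0.53 54611 [[463. 131.]] [array([ 0.4249, -0.0683,  0.032 ]), array([ 0.7684, -0.1491,  0.032 ])] 0.3529 -13.25 [ 0.5966 -0.1087  0.032 ]
[[375.7  82.9]
 [370.2 175.4]
 [373.5 107.8]
 [370.8 153.4]]
```

View pics/placed.png

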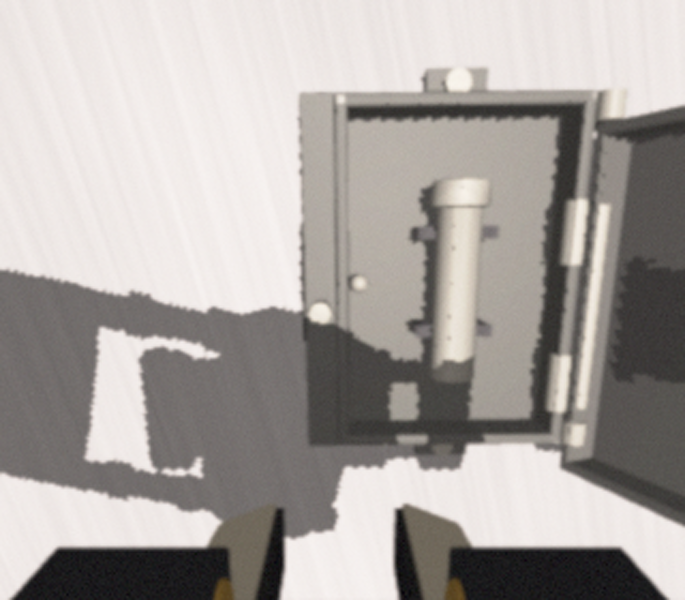

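The pin lies squarely in both rests, shank at crop (455,285), with its head toward +y. The peg is at crop (320,313), and the upper half stays open at about 2.0 rad. Next is swinging it over from behind with closed fingers.

```bash
python3 - <<'E'
from fk import *
p=read_camera("wrist")
print('peg case',Cc(onz(p,(160+320/2.14,313/2.143),.046)).round(1))
# refine: brightest blob near
g=p["pixels"].min(axis=2); x0,y0=303,139; sub=g[y0:y0+15,x0:x0+14]; ys,xs=np.nonzero(sub>sub.max()-40); print(xs.mean()+x0,ys.mean()+y0,Cc(onz(p,(xs.mean()+x0,ys.mean()+y0),.046)).round(1))
for b in boxes_of(p,"rib")[:3]: print('rib',Cc(b["point"]).round(1),b["confidence"])
r,u=tilt(0)
for X in (170,60,-5): print(delta(W(X,22,183.5),r),[q.round(2) for q in ik(W(X,22,183.5),r,[[-.3,.3,1.8,0,1,0]])])
for c in ("scene",): print([ (Cc(b["point"]).round(0),b["confidence"]) for b in mark_of(read_camera(c),"jar")[:1]])
E
```

```text
peg case [-67.1 -13.9  46. ]
308.95522388059703 145.53731343283582 [-67.7 -13.4  46. ]
rib [101.5   0.6 106.2] 0.59
rib [ 197.  -180.    36.1] 0.58
rib [-257.2 -234.2   56.6] 0.48
(array([ 83.9, 229.1,  63.7]), array([-0.  , -0.12,  0.04])) [array([-0.27,  0.71,  1.19,  0.  ,  1.23, -0.02])]
(array([ 84. , 119.1,  63.7]), array([-0.  , -0.12,  0.04])) [array([-0.27,  0.53,  1.55, -0.  ,  1.07, -0.03])]
(array([84. , 54.1, 63.7]), array([-0.  , -0.12,  0.04])) [array([-0.28,  0.42,  1.73,  0.  ,  0.99, -0.03])]
[(array([240., 248.,   1.]), 0.83)]
```

arm_command(series=[{"x": 10,"y": 20,"z": -30,"rx": 0,"ry": 0,"rz": 0},{"x": 30,"y": 62,"z": -40,"rx": 0,"ry": 0,"rz": 0},{"x": 50,"y": 106,"z": -40,"rx": 0,"ry": 0,"rz": 0},{"x": 70,"y": 150,"z": -40,"rx": 0,"ry": 0,"rz": 0},{"x": 84,"y": 194,"z": -40,"rx": 0,"ry": 0,"rz": 0},{"x": 84,"y": 229,"z": -30,"rx": 0,"ry": 0,"rz": 0},{"x": 84,"y": 229,"z": 10,"rx": 0,"ry": 0,"rz": 0},{"x": 84,"y": 229,"z": 45,"rx": 0,"ry": 0,"rz": 0},{"x": 84,"y": 229,"z": 63.7,"rx": 0,"ry": 0,"rz": 0},{"x": 84,"y": 229,"z": 63.7,"rx": 0,"ry": 0,"rz": 0},{"x": 84,"y": 229,"z": 63.7,"rx": 0,"ry": 0,"rz": 0}], hand=0)

```text
time: 20.5
tool_pos: [0.6712, -0.1062, 0.1844]
tool_rot: [3.141, -0.002, 1.325]
contact_force: [-0.6, -1.0, -0.1]
opening: 0.0008
grip_force: 0.0
```

arm_command(series=[{"x": 0,"y": -12,"z": 0,"rx": 0,"ry": 0,"rz": 0},{"x": 0,"y": -20,"z": 0,"rx": 0,"ry": 0,"rz": 0},{"x": 0,"y": -28,"z": 0,"rx": 0,"ry": 0,"rz": 0},{"x": 0,"y": -36,"z": 0,"rx": 0,"ry": 0,"rz": 0},{"x": 0,"y": -44,"z": 0,"rx": 0,"ry": 0,"rz": 0}])

```text
time: 21.0
tool_pos: [0.6313, -0.0963, 0.1882]
tool_rot: [3.128, -0.002, 1.325]
contact_force: [6.3, -2.6, 6.8]
opening: 0.0004
grip_force: 3.7
```

```bash
python3 rib.py
```

```text
rib y, theta, conf [[-10.909, 1.894, 0.8], [-11.541, 1.863, 0.88]]
21.2 [127.9  21.4 186.5] [ 5.  -1.3  5.1]
```

arm_command(series=[{"x": 0,"y": -8,"z": 0,"rx": 0,"ry": 0,"rz": 0},{"x": 0,"y": -16,"z": 0,"rx": 0,"ry": 0,"rz": 0},{"x": 0,"y": -24,"z": 0,"rx": 0,"ry": 0,"rz": 0},{"x": 0,"y": -32,"z": 0,"rx": 0,"ry": 0,"rz": 0},{"x": 0,"y": -40,"z": 0,"rx": 0,"ry": 0,"rz": 0},{"x": 0,"y": -48,"z": 0,"rx": 0,"ry": 0,"rz": 0},{"x": 0,"y": -56,"z": 0,"rx": 0,"ry": 0,"rz": 0}])

```text
time: 21.9
tool_pos: [0.5731, -0.0816, 0.1838]
tool_rot: [3.141, -0.002, 1.325]
contact_force: [1.9, -1.7, 1.4]
opening: 0.0007
grip_force: 1.3
```

```bash
python3 rib.py
```

```text
rib y, theta, conf [[-11.431, 1.283, 0.67], [-9.375, 1.247, 0.61]]
22.1 [ 69.4  21.6 183.4] [-0.6 -0.3  0.3]
```

arm_command(series=[{"x": 0,"y": -8,"z": 0,"rx": 0,"ry": 0,"rz": 0},{"x": 0,"y": -16,"z": 0,"rx": 0,"ry": 0,"rz": 0},{"x": 0,"y": -24,"z": 0,"rx": 0,"ry": 0,"rz": 0},{"x": 0,"y": -32,"z": 0,"rx": 0,"ry": 0,"rz": 0},{"x": 0,"y": -40,"z": 0,"rx": 0,"ry": 0,"rz": 0},{"x": 0,"y": -46,"z": 0,"rx": 0,"ry": 0,"rz": 0},{"x": 0,"y": -50,"z": 0,"rx": 0,"ry": 0,"rz": 0}])

```text
time: 22.8
tool_pos: [0.5247, -0.0694, 0.184]
tool_rot: [3.141, -0.002, 1.325]
contact_force: [1.3, -0.5, 0.2]
opening: 0.0006
grip_force: 0.3
```

```bash
python3 rib.py
```

```text
rib y, theta, conf [[-14.224, 0.85, 0.83], [-12.213, 0.83, 0.84]]
23.0 [ 20.2  21.5 183.9] [ 0.3 -0.2  0.2]
```

arm_command(series=[{"x": 0,"y": -6,"z": 0,"rx": 0,"ry": 0,"rz": 0},{"x": 0,"y": -12,"z": 0,"rx": 0,"ry": 0,"rz": 0},{"x": 0,"y": -18,"z": 0,"rx": 0,"ry": 0,"rz": 0},{"x": 0,"y": -24,"z": 0,"rx": 0,"ry": 0,"rz": 0},{"x": 0,"y": -30,"z": 0,"rx": 0,"ry": 0,"rz": 0},{"x": 0,"y": -34,"z": 0,"rx": 0,"ry": 0,"rz": 0},{"x": 0,"y": -34,"z": 0,"rx": 0,"ry": 0,"rz": 0}])

```text
time: 23.7
tool_pos: [0.4918, -0.0611, 0.1839]
tool_rot: [-3.142, -0.002, 1.325]
contact_force: [-0.3, -0.2, 0.1]
opening: 0.0004
grip_force: 0.0
```

```bash
python3 rib.py
```

```text
rib y, theta, conf [[-13.519, 0.651, 0.56], [-13.014, 0.616, 0.8]]
23.9 [-13.5  21.5 183.9] [-0.2  1.2  0. ]
```

The upper half is sinking by itself. I'll turn the gripper across the rib and look from close by.

```bash
cat >> fk.py <<'E'
def grip(phi=0):  # tool x=+case x, closing along case y; pitched with the upper half at angle phi (rad)
    c,s=np.cos(phi),np.sin(phi); X=c*EX-s*EZ; Z=-(s*EX+c*EZ)
    return R.from_matrix(np.stack([X,np.cross(Z,X),Z],1))
E
python3 - <<'E'
from fk import *
r=grip(.094); print(delta(W(-33,-12,200),r)); print([q.round(2) for q in ik(W(-33,-12,140),r,[[-.3,.3,1.8,0,1,1.5]])])
E
```

```text
(array([-33.4, -19.4, -16.2]), array([ 4.18, -4.35, 89.94]))
[array([-0.35,  0.48,  1.8 , -0.01,  0.96,  1.48])]
```

arm_command(series=[{"x": -8,"y": -5,"z": -20,"rx": 0,"ry": 0,"rz": 8.5},{"x": -16,"y": -10,"z": -16,"rx": 0,"ry": 0,"rz": 17},{"x": -33,"y": -19,"z": -16,"rx": 1.8,"ry": -1.8,"rz": 45},{"x": -33,"y": -19,"z": -16,"rx": 4.2,"ry": -4.3,"rz": 90},{"x": -33,"y": -19,"z": -16,"rx": 4.2,"ry": -4.3,"rz": 90},{"x": -33,"y": -19,"z": -16,"rx": 4.2,"ry": -4.3,"rz": 90},{"x": -33,"y": -19,"z": -16,"rx": 4.2,"ry": -4.3,"rz": 90},{"x": -33,"y": -19,"z": -16,"rx": 4.2,"ry": -4.3,"rz": 90},{"x": -33,"y": -19,"z": -16,"rx": 4.2,"ry": -4.3,"rz": 90},{"x": -33,"y": -19,"z": -16,"rx": 4.2,"ry": -4.3,"rz": 90},{"x": -33,"y": -19,"z": -16,"rx": 4.2,"ry": -4.3,"rz": 90},{"x": -33,"y": -19,"z": -16,"rx": 4.2,"ry": -4.3,"rz": 90},{"x": -33,"y": -19,"z": -16,"rx": 4.2,"ry": -4.3,"rz": 90}], hand=60)

```text
time: 25.2
tool_pos: [0.466, -0.0888, 0.1997]
tool_rot: [-3.141, 0.094, -0.245]
contact_force: [0.7, -0.4, -0.3]
opening: 0.06
grip_force: 0.0
```

```bash
python3 rib.py; python3 - <<'E'
from fk import *
p=read_camera("wrist"); 
for f in (mark_of,boxes_of):
  for g in f(p,"rib")[:2]: print(Cc(g["point"]).round(1),g["confidence"])
print(tool()[1].as_euler('xyz'))
E
```

```text
rib y, theta, conf [[-15.015, 0.502, 0.74], [-12.929, 0.503, 0.9]]
25.4 [-32.7 -11.6 199.8] [-0.4 -0.5  1.1]
[ -7.2 -19.4 121.4] 0.9
[-72.9 262.1  31.9] 0.33
[-106.9 -310.9   47.9] 0.95
[  9.3 -17.4  81.6] 0.7
[-3.14088721  0.09375985 -0.24667873]
```

arm_command(series=[{"x": 0,"y": 0,"z": 15,"rx": 0,"ry": 0,"rz": 0},{"x": 0,"y": 0,"z": 24,"rx": 0,"ry": 0,"rz": 0},{"x": 0,"y": 0,"z": 30,"rx": 0,"ry": 0,"rz": 0},{"x": 0,"y": 0,"z": 36,"rx": 0,"ry": 0,"rz": 0},{"x": 0,"y": 0,"z": 42,"rx": 0,"ry": 0,"rz": 0},{"x": 0,"y": 0,"z": 48,"rx": 0,"ry": 0,"rz": 0},{"x": 0,"y": 0,"z": 54,"rx": 0,"ry": 0,"rz": 0},{"x": 0,"y": 0,"z": 58,"rx": 0,"ry": 0,"rz": 0},{"x": 0,"y": 0,"z": 60,"rx": 0,"ry": 0,"rz": 0}])

```text
time: 26.45
tool_pos: [0.4604, -0.0873, 0.1397]
tool_rot: [-3.141, 0.094, -0.247]
contact_force: [-0.6, -0.0, 0.5]
opening: 0.0599
grip_force: 0.0
```

```bash
python3 rib.py
```

```text
rib y, theta, conf [[-16.285, 0.097, 0.95], [-11.678, 0.086, 0.65]]
26.65 [-38.2 -11.5 140.2] [-0.2 -0.1 -0. ]
```

arm_command(series=[{"x": 4,"y": 1,"z": 3,"rx": 0,"ry": 0,"rz": 0},{"x": 8,"y": 2,"z": 6,"rx": 0,"ry": 0,"rz": 0},{"x": 8,"y": 2,"z": 6,"rx": 0,"ry": 0,"rz": 0}])

```text
time: 26.95
tool_pos: [0.4676, -0.0914, 0.133]
tool_rot: [-3.141, 0.094, -0.247]
contact_force: [-0.6, -0.3, 0.2]
opening: 0.0604
grip_force: 0.0
```

arm_command(series=[{"x": 0,"y": 0,"z": 0,"rx": 0,"ry": 0,"rz": 0},{"x": 0,"y": 0,"z": 0,"rx": 0,"ry": 0,"rz": 0},{"x": 0,"y": 0,"z": 0,"rx": 0,"ry": 0,"rz": 0},{"x": 0,"y": 0,"z": 0,"rx": 0,"ry": 0,"rz": 0},{"x": 0,"y": 0,"z": 0,"rx": 0,"ry": 0,"rz": 0},{"x": 0,"y": 0,"z": 0,"rx": 0,"ry": 0,"rz": 0},{"x": 0,"y": 0,"z": 0,"rx": 0,"ry": 0,"rz": 0},{"x": 0,"y": 0,"z": 0,"rx": 0,"ry": 0,"rz": 0}], hand=8, squeeze=35)

```text
time: 27.75
tool_pos: [0.4671, -0.0912, 0.1334]
tool_rot: [-3.141, 0.094, -0.247]
contact_force: [-0.8, -0.4, 0.7]
opening: 0.0138
grip_force: 35.0
```

```bash
python3 rib.py; python3 log.py
```

```text
rib y, theta, conf [[-15.414, 0.071, 0.56], [-9.569, 0.086, 0.73]]
27.95 [-31.  -13.6 133.4] [-1.2 -1.   2.1]
[-0.349  0.49   1.798 -0.011  0.947  1.476] [-31.  -13.6 133.4] [-3.141  0.094 -0.247] [-1.2 -1.   2.1] 0.013915480295594591
```

The rib is gripped (14 mm) at y = -13.6, in line with the peg at -13.5. Next are the arc rows down to shut.

```bash
python3 - <<'E'
from fk import *
p0,r0=tool(); k=Cc(p0); d=np.array([k[0]-60,k[2]-34])
for th in (.08,.06,.04,.02,0,-.01):
    a=.094-th   # closing rotation: toward -x/down
    c,s=np.cos(a),np.sin(a); n=[c*d[0]-s*d[1], s*d[0]+c*d[1]]
    print(th,delta(W(60+n[0],-13.6,34+n[1]),grip(th)))
E
```

```text
0.08 (array([-1.3,  0. ,  1.4]), array([-0.03,  0.8 , -0.05]))
0.06 (array([-3. ,  0. ,  3.4]), array([-0.03,  1.94, -0.05]))
0.04 (array([-4.7,  0. ,  5.5]), array([-0.03,  3.09, -0.05]))
0.02 (array([-6.4,  0. ,  7.6]), array([-0.03,  4.24, -0.05]))
0 (array([-8. ,  0. ,  9.8]), array([-0.03,  5.38, -0.05]))
-0.01 (array([-8.8,  0. , 10.9]), array([-0.03,  5.95, -0.05]))
```

arm_command(series=[{"x": -1.3,"y": 0,"z": 1.4,"rx": 0,"ry": 0.8,"rz": 0},{"x": -2.1,"y": 0,"z": 2.4,"rx": 0,"ry": 1.4,"rz": 0},{"x": -3,"y": 0,"z": 3.4,"rx": 0,"ry": 1.9,"rz": 0},{"x": -3,"y": 0,"z": 3.4,"rx": 0,"ry": 1.9,"rz": 0}])

```text
time: 28.35
tool_pos: [0.4647, -0.0906, 0.132]
tool_rot: [-3.141, 0.057, -0.247]
contact_force: [-2.5, -1.2, 16.3]
opening: 0.0137
grip_force: 35.0
```

```bash
python3 log.py; python3 rib.py
```

```text
[-0.351  0.475  1.831 -0.007  0.893  1.471] [-33.5 -13.6 132. ] [-3.141  0.057 -0.247] [-2.5 -1.2 16.3] 0.013704638458054206
rib y, theta, conf [[-11.047, 0.084, 0.67], [-9.596, 0.058, 0.65]]
28.55 [-33.5 -13.6 131.9] [-1.4 -1.6 16.4]
```

arm_command(series=[{"x": -1,"y": 0,"z": 1,"rx": 0,"ry": 0.6,"rz": 0},{"x": -1.7,"y": 0,"z": 2,"rx": 0,"ry": 1.2,"rz": 0},{"x": -1.7,"y": 0,"z": 2,"rx": 0,"ry": 1.2,"rz": 0}], squeeze=50)

```text
time: 28.85
tool_pos: [0.4626, -0.0899, 0.1293]
tool_rot: [-3.141, 0.037, -0.247]
contact_force: [-1.5, -0.5, 3.0]
opening: 0.0136
grip_force: 50.0
```

```bash
python3 log.py
```

```text
[-0.353  0.468  1.853 -0.004  0.857  1.468] [-35.7 -13.5 129.3] [-3.141  0.037 -0.247] [-1.5 -0.5  3. ] 0.01358518605702623
```

arm_command(series=[{"x": -1,"y": 0,"z": 1.2,"rx": 0,"ry": 0.6,"rz": 0},{"x": -1.8,"y": 0,"z": 2.3,"rx": 0,"ry": 1.2,"rz": 0},{"x": -1.8,"y": 0,"z": 2.3,"rx": 0,"ry": 1.2,"rz": 0}])

```text
time: 29.15
tool_pos: [0.4604, -0.0893, 0.1265]
tool_rot: [-3.141, 0.017, -0.247]
contact_force: [-2.2, 0.3, 2.1]
opening: 0.0137
grip_force: 50.0
```

```bash
python3 log.py; python3 rib.py
```

```text
[-0.355  0.463  1.875 -0.002  0.821  1.465] [-38.  -13.4 126.5] [-3.141  0.017 -0.247] [-2.2  0.3  2.1] 0.013746694618577806
rib y, theta, conf [[-10.565, 0.017, 0.85], [-9.645, -0.013, 0.8]]
29.35 [-38.  -13.5 126.2] [-2.6 -0.1  5.5]
```

It has passed the catch and the angle reads about 0.01. Pressing the last bit home.

arm_command(series=[{"x": -0.8,"y": 0,"z": 1,"rx": 0,"ry": 0.5,"rz": 0},{"x": -1.6,"y": 0,"z": 2,"rx": 0,"ry": 1,"rz": 0},{"x": -1.6,"y": 0,"z": 3,"rx": 0,"ry": 1,"rz": 0},{"x": -1.6,"y": 0,"z": 3,"rx": 0,"ry": 1,"rz": 0}])

```text
time: 29.75
tool_pos: [0.4585, -0.0889, 0.1237]
tool_rot: [-3.141, 0.002, -0.247]
contact_force: [-5.7, -0.0, 12.4]
opening: 0.0137
grip_force: 50.0
```

```bash
python3 log.py
```

```text
[-3.560e-01  4.590e-01  1.893e+00  1.000e-03  7.910e-01  1.461e+00] [-39.9 -13.5 123.7] [-3.141e+00  2.000e-03 -2.470e-01] [-5.7 -0.  12.4] 0.01374040127730447
```

arm_command(series=[{"x": 0.5,"y": 0,"z": 1,"rx": 0,"ry": 0,"rz": 0},{"x": 0.5,"y": 0,"z": 1.5,"rx": 0,"ry": 0,"rz": 0},{"x": 0.5,"y": 0,"z": 1.5,"rx": 0,"ry": 0,"rz": 0}])

```text
time: 30.05
tool_pos: [0.4583, -0.0888, 0.1225]
tool_rot: [-3.141, 0.003, -0.247]
contact_force: [-9.5, 0.6, 19.5]
opening: 0.0134
grip_force: 50.0
```

arm_command(series=[{"x": 0,"y": 0,"z": -1,"rx": 0,"ry": 0,"rz": 0},{"x": 0,"y": 0,"z": -1,"rx": 0,"ry": 0,"rz": 0},{"x": 0,"y": 0,"z": -1,"rx": 0,"ry": 0,"rz": 0},{"x": 0,"y": 0,"z": -1,"rx": 0,"ry": 0,"rz": 0}], hand=50)

```text
time: 30.45
tool_pos: [0.4593, -0.089, 0.1223]
tool_rot: [-3.141, 0.002, -0.247]
contact_force: [-0.6, 0.9, 0.4]
opening: 0.0412
grip_force: 0.0
```

arm_command(series=[{"x": 0,"y": 0,"z": -30,"rx": 0,"ry": 0,"rz": 0},{"x": 0,"y": 0,"z": -70,"rx": 0,"ry": 0,"rz": 0},{"x": 0,"y": 0,"z": -110,"rx": 0,"ry": 0,"rz": 0},{"x": -60,"y": 0,"z": -150,"rx": 0,"ry": 0,"rz": 0},{"x": -60,"y": 0,"z": -150,"rx": 0,"ry": 0,"rz": 0},{"x": -60,"y": 0,"z": -150,"rx": 0,"ry": 0,"rz": 0}])

```text
time: 31.05
tool_pos: [0.4002, -0.0741, 0.2744]
tool_rot: [-3.141, -0.002, -0.247]
contact_force: [-0.1, 0.1, -0.6]
opening: 0.0501
grip_force: 0.0
```

```bash
python3 log.py; python3 rib.py; python3 - <<'E'
from fk import *
a,b,w=[read_camera(c) for c in("scene","side","wrist")]
f=lambda p,x,y,W_,H:cv2.resize(p["pixels"][y:y+H,x:x+W_],(400,300),interpolation=cv2.INTER_CUBIC)
q=proj(w,W(0,0,50))[0]; x=int(np.clip(q[0]-133,0,374)); y=int(np.clip(q[1]-100,0,200)); print(q)
cv2.imwrite("pics/fin.png",np.vstack([np.hstack([f(a,230,170,140,105),f(b,270,170,140,105)]),np.hstack([f(w,x,y,266,200),f(w,0,0,640,400)])]))
E
```

```text
[-3.720e-01  1.420e-01  1.848e+00  1.000e-03  1.150e+00  1.445e+00] [-100.   -13.3  274.4] [-3.141e+00 -2.000e-03 -2.470e-01] [-0.1  0.1 -0.6] 0.05011263963602906
rib y, theta, conf [[-12.048, -0.024, 0.7], [-10.203, -0.015, 0.87]]
31.25 [-98.3 -13.6 271.9] [ 0.3 -0.5 -0.1]
[304.95558312  95.52703344]
```

View pics/fin.png

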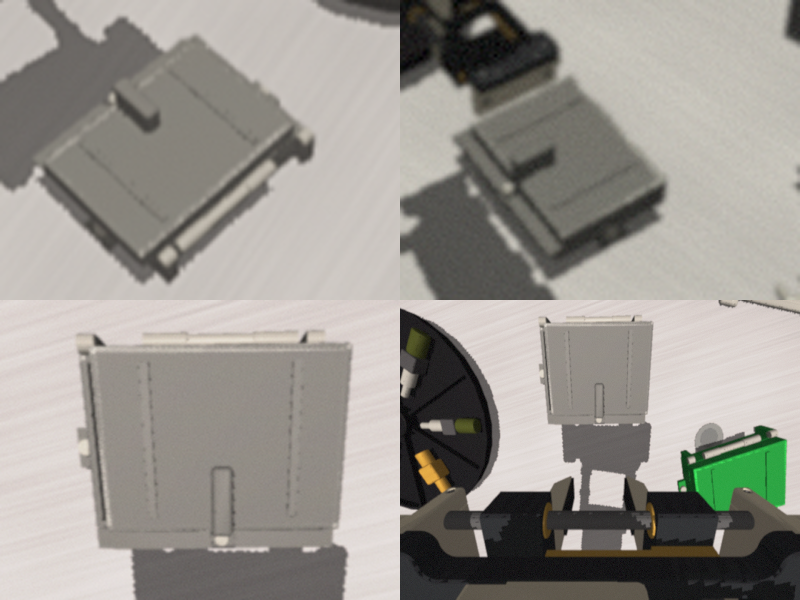

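The case is shut and flush, and the peg shows inside the notch at (222,540). The upper half stays down with the arm clear, so I'm handing the job in.

```bash
python3 -c "
from cell import *
print(hand_in())"
```

```text
the job is handed in; nothing more can be done
None
```

The pin is lying in the two V-rests and the case is shut flush with the peg in the notch; the job was handed in at about 31 s of the 72 s allowed, and the judge's verdict was not shown.

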